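Close the plaster mould and lock it with its turn toggle

ROBOT

A 6-joint arm with a two-finger parallel gripper is mounted at the origin on the work surface. World frame = base frame: x ahead of the robot, y to its left, z up, the work surface at z = 0. Lengths are in m, angles in rad, forces in N, time in s.
With the tool pointing down it reaches from about 0.35 to 0.85 m from the base axis. Payload 8.1 kg.
Tool frame: the origin (TCP) lies on the centre line of the jaws, within the pads' length; the fingertips stand 17 mm ahead of it and the grasp point (between the pads) lies 2 mm behind it; z points along the fingers, y is the line along which they close (so a half turn about z gives the same grasp; the last joint's range is limited). The gripper opens to 93 mm and grips with 3 to 60 N. Pads are 15 mm wide; open, the fingers measure 128 mm over their backs; the gripper's body (75 mm by 188 mm) begins 65 mm behind the grasp point.
Start: joints at [1.166, 0.13, 1.488, -0, 1.523, -0.085], TCP at [0.189, 0.57, 0.236] pointing down, gripper open.
Joint ranges: [-2.96, 2.96], [-0.89, 2.26], [0.02, 2.5], [-1.34, 4.48], [0, 2.73], [-2.66, 2.66]. Speed limits (rad/s): [2.39, 2.39, 2.79, 3.14, 3.14, 3.14].

INTERFACE

Orientations are given as a rotation vector (axis times angle).
In Python, from plant import robot, optics, close_job, models gives the robot as it stands.
- The arm moves only by the shell command python3 -m inch 'ROWS' [OPENING] [FORCE]. ROWS is a JSON object of lists of equal length, an entry for each row: "travel": the shift along the tool's x, y, z in m, a list of three; "spin": the turn about the tool's z in rad. In form: {"travel": [[x, y, z], ...], "spin": [spin, ...]}. A call has 1 to 10 rows; each row is the pose to reach, as a shift and turn from the pose commanded when the call began, along the tool's axes at that moment; what a row does not reach only later rows make up. A row lasts 1/12 s, in which the tool goes at most 41.7 mm and 7.16 degrees, less where a joint would pass 70% of its speed; a pose out of reach is approached as far as the arm can. A call with a gripper value outside its range is refused whole. OPENING is the closure, from 0 (fully open) to 1 (shut), set as the call begins (- or left out, the last holds). The fingers move at their own pace and stop on an object; FORCE is the grip in N (left out, the last holds). Time passes only in rows, so rows that repeat a pose let the fingers close. It gives the time, the measured TCP pose, the force, the opening and the grip force at its end, in the units of the state.
- robot.read_state(): the state, without advancing time (a new reading comes with each control period).
- optics.read_camera(name): name is "side" or "top"; returns (picture, depth): 384x512x3 uint8, red, green, blue; 384x512 float32, m along the optical axis (not along the pixel's ray), 0 where there is no reading.
- optics.camera_info(name): a dict with "camera_matrix" (3x3 intrinsics, pixels), "dist" ([k1, k2, p1, p2, k3] as OpenCV has them; the pictures are not rectified), "view" (4x4, takes a point from world to camera coordinates). Camera axes: x right, y down, z forward; pixel columns grow to the right and rows downward; lengths in m; the calibration is good to about 2 mm. A picture is of the moment at which its call begins. camera_info takes no time and is no camera call.
- close_job(): hands the job in; it is judged then, once.
Trained networks look in the newest picture that a camera, given by its name, has taken for a name from the list of things; names that differ only in an ending like _2 or _b are one class to them, and where a whole thing is asked for, a point or a joint stands for the part that bears it (a point fixed in the world has none). Each returns a list of dicts, best first, with "p" (0 to 1); they miss things now and then, are a little off and sometimes report something else, mostly with a low value. They report only what shows in the picture. A call takes as long as a camera call. They do not tell look-alikes from the thing itself.
- models.look_for(camera, name): "centre" ([x, y, z] in m, in world coordinates, good to about 4 mm: the middle of the surface that is visible of it).
- models.masks_of(camera, name): "region" (384x512 bool, what is visible of it).
The state is a dict: "t": time; "q": joint angles; "dq": joint speeds; "joint_torque": joint torques, N m; "tool_pos": TCP position; "orientation": TCP orientation; "force": force on the tool from outside, world axes, zero at the start; "wrist_torque": the same for the moment, N m; "opening": finger opening in m; "gripper_force": force on a finger pad.
Only numpy, scipy, OpenCV 4.12 (cv2) and the standard library are available. Lean on these libraries where they do the work, as an engineer would, in place of code of your own. Each camera call takes 0.05 s, during which the arm holds its last target. There are 200 camera calls.

TASK

Close the two-part plaster mould so that it dries without warping: line the brass T-toggle up with the slot in the upper half's board, set the upper half down (do not drop it) over the toggle until it sits fully home on the lower half, then turn the toggle a quarter turn, to its stop across the slot, so that it holds the mould shut. Leave the other things on the bench where they are.

Things in the scene. Friction and masses are not known exactly. Their poses are not given: they have to be found in the camera images.
- mould_base: lower mould half, fixed: grey baseplate 130 (x) x 210 (y -78 to +132) x 12, on it a plaster block 105 x 135, centred on the origin, top face at z 45 with a rectangular hollow. Dark wooden key strips 8 thick, round tops at z 59, along its four sides guide the upper half with 2.5 play. A steel post 12 thick at x 0, y +100 carries the toggle. Origin: bench level under the block's centre, z up
- seat (a point): centre of the lower half's top face, 45 above the origin of mould_base, same axes. The upper half is home when the origin of cover is here with the same axes (slotted end over the toggle)
- toggle (a joint): toggle angle, counter-clockwise from above. 0 (stop): bar along y of mould_base, in line with the slot, can pass it. 1.571 (stop): bar across, along x, holds the board down. At angle a the wing that is at +y at 0 points along (-sin a, cos a) in the mould_base frame. Starts in between, stays where left; needs 0.04 N m (about 3 N pushed sideways near a wing's end)
- toggle_top (a point): top of the brass T-toggle, on its axis, at x 0, y 100, z 99 of mould_base. The toggle is a bar 46 long, 12 wide, 16 high (z 83 to 99 of mould_base) with a rounded top, centred on the post; its underside is 3 above the board when the mould is closed; its wings can be pushed sideways with shut fingertips
- cover: upper mould half, loose, about 0.5 kg: plaster block 100 (x) x 130 (y) x 25 under a plywood board 100 (x) x 202 (y -65 to +137) x 10, top at z 35; the board overhangs the plaster at +y and has the slot there. A red handle stands on the board. Origin: centre of the plaster's underside, z up
- cover_handle (a point): middle of the top of the red handle, at x 0, y 8, z 70 of cover, above the centre of mass. The handle is a bar 18 thick (x), 70 long (y), 35 high, from the board's top up; pinch it across its thickness from above.
- cover_slot (a point): middle of the slot, on the board's top, at x 0, y 100, z 35 of cover. The slot is 18 wide (x), 54 long (y), through the 10 thick board: 3 to 4 play around the toggle's bar.
- figure: small reddish clay figure, about 56 across, 148 tall; origin under its centre. A bystander.
- glaze_jar: jar with red cap, 60 across, 85 tall; origin under its centre. A bystander.
- slip_cup: blue cup, 72 across, 80 tall; origin under its centre. A bystander.
- bisque_bowl: low terracotta bowl, 94 across, 42 tall; origin under its centre. A bystander.
- spatula: spatula lying on the bench, about along y. A bystander.
- brush: brush lying on the bench, about along x. A bystander.
Not all that is in view belongs to the job. Leave any pink look-alike of the cover alone.

How it is judged:
On the way:
1. the upper half sits home on the lower half, the toggle through its slot (z of cover in the frame of seat below 0.004 m and horizontal distance between cover and seat below 0.006 m and angle between the x axis of cover and the x axis of mould_base, either way round below 0.1 rad and angle between the z axis of cover and the z axis of mould_base, either way round below 0.05 rad and horizontal distance between cover_slot and toggle_top below 0.012 m), for 0.2 s.
At the end, for the whole second after the job is handed in: The upper half lies at rest on the lower half's parting face (within 4 mm in height, 6 mm sideways, 0.1 rad in yaw, 0.05 rad in tilt), the slotted end over the toggle (slot centre within 12 mm of the post), and the toggle is turned across the slot (joint above 1.4 rad) (all of step 1 and value of joint toggle above 1.4 rad and linear speed of cover below 0.02 m/s); the robot touches nothing.
It fails at once if the upper half is dropped or rammed on the lower half (over 100 N) (contact force between cover and mould_base above 100 N).
It fails at once if a standing thing (figure, jar, cup, bowl) is moved more than 30 mm or knocked over (distance of any of figure, glaze_jar, slip_cup, bisque_bowl from where it was at the start of the episode above 0.03 m or angle between any of figure, glaze_jar, slip_cup, bisque_bowl's own z axis and vertical above 0.4 rad).
It fails at once if the spatula or the brush is moved more than 30 mm (distance of any of spatula, brush from where it was at the start of the episode above 0.03 m).
It also fails if it takes over 72 s, if anything falls off the work surface, if the arm or the gripper's body presses on something with over 40 N, if the wrist force passes 120 N, or if a joint passes its speed limit or range.

## Working session

There is one attempt and no reset: what is moved stays moved. The work goes in short steps, Python scripts to look and compute and a shell command to move; the robot and the scene stay as the last step left them, time stands still between calls to the robot, and variables do not carry over. Pictures are saved under pics/ and viewed, at most 10 in all, crops included, and the job is handed in when it is done.

```bash
ls; mkdir -p pics; python3 - <<'E'
from plant import robot,optics,models
import cv2,numpy as np
s=robot.read_state();print({k:np.round(v,3) for k,v in s.items()})
ims=[]
for c in("top","side"):
    p,d=optics.read_camera(c);np.savez(f'{c}.npz',p=p,d=d);cv2.imwrite(f'pics/{c}0.png',p[:,:,::-1])
    for n in("mould_base","toggle","cover","cover_handle","cover_slot","figure","glaze_jar","slip_cup","bisque_bowl","spatula","brush"):
        print(c,n,[(np.round(r["centre"],3).tolist(),round(r["p"],2)) for r in models.look_for(c,n)][:3])
E
```

```text
pics
{'t': np.float64(0.0), 'q': array([ 1.166,  0.131,  1.489,  0.   ,  1.523, -0.085]), 'dq': array([ 0.   , -0.001, -0.001,  0.002, -0.001,  0.001]), 'joint_torque': array([ 1.0000e-03, -5.5985e+01, -4.9175e+01,  7.7000e-02,  3.5000e-02,
       -0.0000e+00]), 'tool_pos': array([0.188, 0.569, 0.235]), 'orientation': array([-5.000e-01, -3.101e+00,  3.000e-03]), 'force': array([ 0.188,  0.209, -0.246]), 'wrist_torque': array([ 0.016, -0.01 ,  0.015]), 'gripper_force': np.float64(0.0), 'opening': np.float64(0.093)}
top mould_base [([0.551, 0.166, 0.032], 0.6), ([0.535, 0.238, 0.099], 0.22)]
top toggle []
top cover [([0.338, -0.131, 0.035], 0.9), ([0.708, -0.354, 0.034], 0.77), ([0.544, -0.16, 0.038], 0.65)]
top cover_handle [([0.54, -0.161, 0.038], 0.92), ([0.332, -0.136, 0.035], 0.77), ([0.711, -0.356, 0.035], 0.77)]
top cover_slot [([0.334, -0.133, 0.034], 0.92), ([0.538, -0.162, 0.037], 0.87), ([0.713, -0.353, 0.037], 0.82)]
top figure [([0.759, -0.065, 0.093], 0.7)]
top glaze_jar [([0.761, -0.174, 0.088], 0.9)]
top slip_cup [([0.764, 0.074, 0.036], 0.81)]
top bisque_bowl [([0.502,
[... 200 characters left out ...]
36, 0.092], 0.58), ([0.763, -0.084, 0.077], 0.54)]
side toggle [([0.534, 0.233, 0.096], 0.58)]
side cover [([0.331, -0.17, 0.037], 0.97), ([0.54, -0.196, 0.035], 0.87)]
side cover_handle [([0.704, -0.37, 0.035], 0.98), ([0.539, -0.198, 0.034], 0.72), ([0.329, -0.171, 0.034], 0.55)]
side cover_slot [([0.335, -0.178, 0.035], 0.9), ([0.704, -0.372, 0.035], 0.79), ([0.542, -0.197, 0.034], 0.6)]
side figure [([0.759, -0.083, 0.077], 0.71)]
side glaze_jar [([0.763, -0.201, 0.059], 0.81)]
side slip_cup [([0.747, 0.051, 0.055], 0.91)]
side bisque_bowl [([0.507, -0.453, 0.025], 0.97)]
side spatula [([0.718, 0.361, 0.003], 0.53), ([0.46, 0.408, 0.015], 0.47)]
side brush [([0.462, 0.404, 0.014], 0.68)]
```

View pics/top0.png

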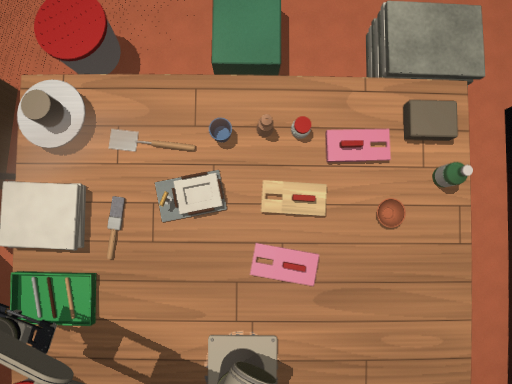

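View pics/side0.png

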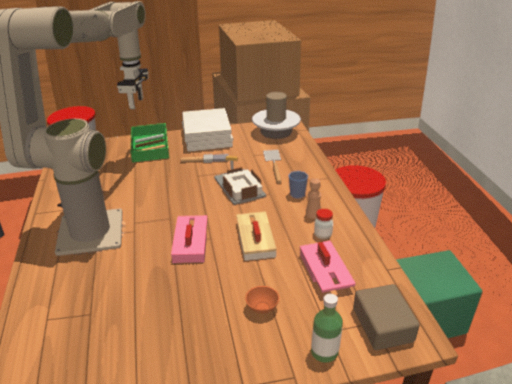

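The top view shows three candidates for the cover: plywood at (294,198), pink at (284,264) and pink at (358,146). The plywood one fits the description and the pink ones are look-alikes. Its slot is at (273,197) and its handle at (304,198). The mould base is at (191,196), with the brass toggle at about (166,200).

```bash
cat > h.py <<'E'
import numpy as np,cv2
from plant import optics
def cloud(c,p,d):
    i=optics.camera_info(c);K=np.array(i["camera_matrix"],float);D=np.array(i["dist"],float);V=np.array(i["view"])
    v,u=np.mgrid[:384,:512];uv=np.stack([u,v],-1).reshape(-1,1,2).astype(float)
    n=cv2.undistortPoints(uv,K,D).reshape(384,512,2)
    P=np.dstack([n*d[...,None],d]);return (P-V[:3,3])@V[:3,:3]
E
python3 - <<'E'
from h import *
f=np.load('top.npz');p,d=f['p'],f['d'];W=cloud('top',p,d);x,y,z=W[...,0],W[...,1],W[...,2]
hsv=cv2.cvtColor(p,cv2.COLOR_RGB2HSV).astype(int)
def rect(m,n):
    P=W[m&(d>0)];r=cv2.minAreaRect((P[:,:2]*1000).astype(np.float32));print(n,len(P),np.round(r[0],1),np.round(r[1],1),round(r[2],2),'mean',P.mean(0).round(4),'z',np.percentile(P[:,2],[10,50,90]).round(4))
U=np.zeros((384,512),bool);U[175:222,255:332]=1
rect(U&(z>.025)&(z<.045),'board');
red=(hsv[...,1]>170)&((hsv[...,0]<8)|(hsv[...,0]>172))
rect(U&red&(z>.05),'handle')
B=np.zeros_like(U);B[165:226,150:232]=1
rect(B&(z>.006)&(z<.02),'plate');rect(B&(z>.038),'block+tog');rect(B&(z>.075),'toggle')
rect(B&(z>.052)&(z<.066),'strips')
T=p[160:230,145:335];cv2.imwrite('pics/crop1.png',cv2.resize(T,None,fx=4.2,fy=4.2,interpolation=cv2.INTER_CUBIC)[:,:,::-1])
print(W[198,304],W[198,273],W[200,166])
E
```

```text
board 1770 [ 543.6 -157.4] [199.7 100.3] 86.87 mean [ 0.5432 -0.1575  0.0352] z [0.031  0.0352 0.0395]
handle 113 [ 542.1 -184.5] [65.3 15.7] 88.53 mean [ 0.5419 -0.1845  0.0699] z [0.0658 0.0697 0.0742]
plate 928 [550.3 166.4] [192.  253.1] 0.67 mean [0.5366 0.2021 0.0117] z [0.0072 0.0117 0.0165]
block+tog 1335 [549.2 162.8] [121.3 193.1] 12.29 mean [0.5524 0.1488 0.0504] z [0.0417 0.0466 0.0599]
toggle 71 [533.  240.8] [13.  44.8] 66.8 mean [0.5325 0.2399 0.0961] z [0.0901 0.0965 0.1016]
strips 246 [553.  143.1] [151.1 140.1] 61.14 mean [0.5522 0.1461 0.0578] z [0.0538 0.0575 0.0623]
[ 0.54008053 -0.18554281  0.07399439] [ 0.54375015 -0.09475033 -0.00190412] [0.52970092 0.23688196 0.06775499]
```

View pics/crop1.png

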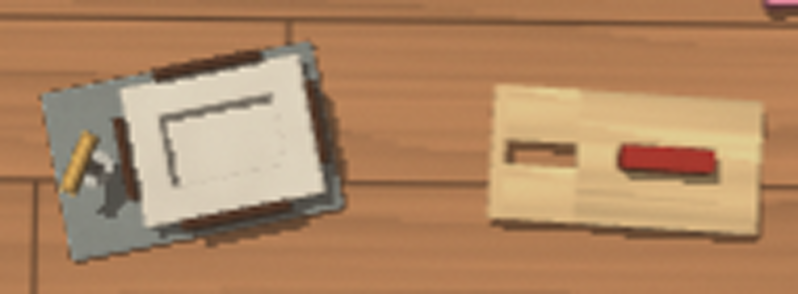

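The crop confirms it: plywood board, red handle, slot on the +y side. Next I refine the base fit.

```bash
cat >> h.py <<'E'
from scipy.optimize import minimize
def base_fit(c,p,d,x0=(.554,.1426,.2147)):
    W=cloud(c,p,d);ok=(d>0)&(np.hypot(W[...,0]-x0[0],W[...,1]-x0[1])<.2)
    hsv=cv2.cvtColor(p,cv2.COLOR_RGB2HSV)
    P=W[ok];z=P[:,2]
    pl=P[(z<.018)];lab=((z[z<.018]>.006)).astype(float)
    bl=P[(z>.036)&(z<.07)]
    def loc(Q,s):
        e=Q[:,:2]-s[:2];c_,s_=np.cos(s[2]),np.sin(s[2]);return e@np.array([[c_,-s_],[s_,c_]])
    def ins(L,x,y0,y1,k=.0012):
        sd=np.minimum(x-abs(L[:,0]),np.minimum(L[:,1]-y0,y1-L[:,1]));return 1/(1+np.exp(-np.clip(sd/k,-40,40)))
    def cost(s):
        a=ins(loc(pl,s),.065,-.078,.132);b=ins(loc(bl,s),.0605,-.0755,.0755)
        return ((a-lab)**2).sum()+((1-b)**2).sum()
    return minimize(cost,x0,method='Nelder-Mead',options=dict(initial_simplex=np.array(x0)+np.vstack([[0,0,0],np.diag([.004,.004,.03])]))),W
E
python3 - <<'E'
from h import *
f=np.load('top.npz');p,d=f['p'],f['d']
r,W=base_fit('top',p,d);s=r.x;print(s.round(4),np.degrees(s[2]),r.fun)
print('toggle pred',s[:2]+.1*np.array([-np.sin(s[2]),np.cos(s[2])]))
hs=cv2.cvtColor(p,cv2.COLOR_RGB2HSV).astype(int)
m=(W[...,2]>.035)&(W[...,2]<.055)&(hs[...,1]<50)&(hs[...,2]>150);m[:,:150]=0;m[:,232:]=0;m[:165]=0;m[226:]=0
P=(W[m][:,:2]*1000).astype(np.float32);R=cv2.minAreaRect(P);print('white',R,P.mean(0))
f=np.load('side.npz');p,d=f['p'],f['d'];W=cloud('side',p,d);z=W[...,2]
m=(z>.085)&(z<.11)&(np.hypot(W[...,0]-.533,W[...,1]-.24)<.04);P=W[m];print('side toggle',len(P),P.mean(0),cv2.minAreaRect((P[:,:2]*1000).astype(np.float32)))
E
```

```text
[0.5536 0.143  0.2046] 11.724833356990304 628.366545731356
toggle pred [0.53329292 0.24087152]
white ((553.90966796875, 143.51980590820312), (104.57778930664062, 135.27603149414062), 11.854084014892578) [553.4389  142.66794]
side toggle 39 [0.53362578 0.23557999 0.09144436] ((534.5758666992188, 236.5493621826172), (22.17112922668457, 43.216087341308594), 76.04279327392578)
```

```bash
cat > to.py <<'E'
import sys,numpy as np
from plant import robot
from scipy.spatial.transform import Rotation as R
s=robot.read_state();x,y,z,yaw=map(float,sys.argv[1:5])
M=R.from_rotvec(s["orientation"]).as_matrix();print('t',round(s['t'],2),'pos',s['tool_pos'].round(4),'yawY',np.degrees(np.arctan2(M[1,1],M[0,1])).round(2),'q6',s['q'][5].round(2),'F',s['force'].round(1),'open',round(float(s['opening']),4),'g',round(float(s['gripper_force']),1))
cy=np.degrees(np.arctan2(M[1,1],M[0,1]));dy=(cy-yaw+90)%180-90
print('travel',(M.T@(np.array([x,y,z])-s['tool_pos'])).round(4),'spin',np.radians(dy).round(3))
E
python3 -m inch '{"travel":[[-0.430,-0.204,0],[-0.430,-0.204,0],[-0.430,-0.204,0],[-0.430,-0.204,0],[-0.430,-0.204,0],[-0.430,-0.204,0],[-0.430,-0.204,0],[-0.430,-0.204,0],[-0.430,-0.204,0],[-0.430,-0.204,0]],"spin":[0.085,0.085,0.085,0.085,0.085,0.085,0.085,0.085,0.085,0.085]}' 0.55 10; python3 to.py .5331 .2410 .14 66.8
```

```text
t: 2.03
tool_pos: [0.491, 0.28, 0.2359]
orientation: [0.631, 3.077, 0.001]
force: [0.7, 0.7, 0.6]
opening: 0.0419
gripper_force: 0.0
t 2.03 pos [0.491  0.28   0.2359] yawY 66.8 q6 -0.74 F [0.7 0.7 0.6] open 0.0419 g 0.0
travel [-0.054  -0.0193  0.0959] spin 0.0
```

```bash
python3 -m inch '{"travel":[[-0.027,-0.01,0.02],[-0.054,-0.019,0.05],[-0.054,-0.019,0.085],[-0.054,-0.019,0.09],[-0.054,-0.019,0.09],[-0.054,-0.019,0.09]],"spin":[0,0,0,0,0,0]}'; python3 to.py .5331 .2410 .104 66.8
python3 - <<'E'
from h import *
p,d=optics.read_camera('side');cv2.imwrite('pics/s1.png',cv2.resize(p[130:230,180:330],None,fx=5,fy=5,interpolation=cv2.INTER_CUBIC)[:,:,::-1])
E
```

```text
t: 2.53
tool_pos: [0.5317, 0.2436, 0.1466]
orientation: [-0.63, -3.078, -0.0]
force: [0.7, 0.4, 0.7]
opening: 0.0417
gripper_force: 0.0
t 2.53 pos [0.5317 0.2436 0.1466] yawY 66.85 q6 -0.82 F [0.7 0.4 0.7] open 0.0417 g 0.0
travel [-0.0023 -0.0019  0.0426] spin 0.001
```

View pics/s1.png

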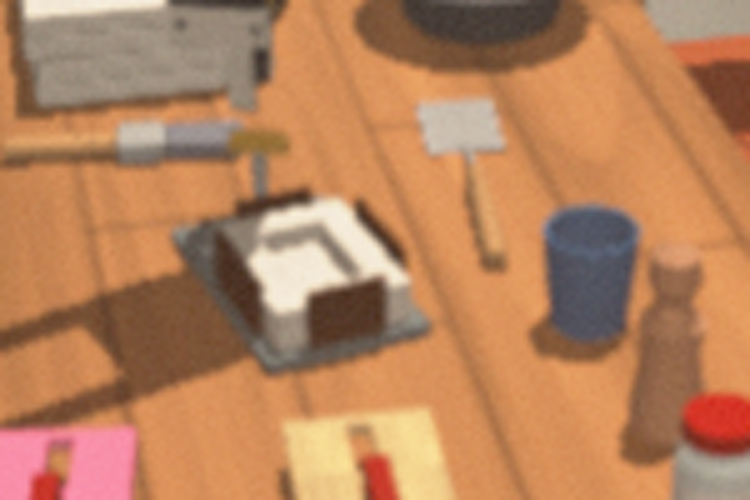

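```bash
python3 - <<'E'
from h import *
p,d=optics.read_camera('side');cv2.imwrite('pics/s2.png',p[:,:,::-1])
i=optics.camera_info('side');V=np.array(i["view"])
for P in([.5317,.2436,.1466],[.5317,.2436,.1296],[.533,.241,.099]):
    print(cv2.projectPoints(np.array([P]),cv2.Rodrigues(V[:3,:3])[0],V[:3,3],np.array(i["camera_matrix"],float),np.array(i["dist"],float))[0].ravel())
E
```

```text
[229.81299448 143.94464648]
[229.99378845 147.95477474]
[230.76088777 155.35905003]
```

View pics/s2.png

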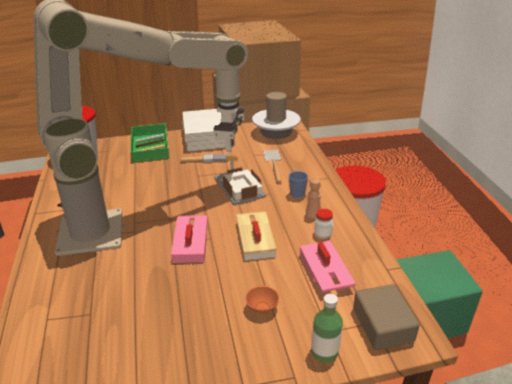

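The gripper is at (228,130), above the toggle at (232,157), which matches the projection. I descend, pinch the bar and turn it clockwise 55°.

```bash
python3 -m inch '{"travel":[[-0.001,-0.001,0.018],[-0.002,-0.002,0.034],[-0.002,-0.002,0.042],[-0.002,-0.002,0.042],[-0.002,-0.002,0.042]],"spin":[0,0,0,0,0]}'; python3 to.py .5331 .2410 .104 66.8; python3 -m inch '{"travel":[[0,0,0],[0,0,0],[0,0,0],[0,0,0],[0,0,0]],"spin":[0,0,0,0,0]}' 1 8;python3 to.py .5331 .2410 .104 11.85
```

```text
t: 3.05
tool_pos: [0.5332, 0.241, 0.1048]
orientation: [0.63, 3.077, 0.001]
force: [-0.1, 0.0, -0.3]
opening: 0.0419
gripper_force: 0.0
t 3.05 pos [0.5332 0.241  0.1048] yawY 66.85 q6 -0.83 F [-0.1  0.  -0.3] open 0.0419 g 0.0
travel [ 0.0001 -0.      0.0008] spin 0.001
t: 3.47
tool_pos: [0.5337, 0.241, 0.1043]
orientation: [0.631, 3.076, 0.003]
force: [7.1, 14.6, -5.2]
opening: 0.0137
gripper_force: 7.9
t 3.47 pos [0.5337 0.241  0.1043] yawY 66.8 q6 -0.83 F [ 7.1 14.6 -5.2] open 0.0137 g 7.9
travel [ 0.0005 -0.0002  0.0003] spin 0.959
```

```bash
python3 -m inch '{"travel":[[0,0.001,0],[0,0.001,0],[0,0.001,0]],"spin":[0,0,0]}';python3 to.py .5331 .2410 .104 11.85
```

```text
t: 3.72
tool_pos: [0.534, 0.2418, 0.1042]
orientation: [0.631, 3.076, 0.002]
force: [1.7, 3.8, 1.9]
opening: 0.0118
gripper_force: 8.0
t 3.72 pos [0.534  0.2418 0.1042] yawY 66.81 q6 -0.83 F [1.7 3.8 1.9] open 0.0118 g 8.0
travel [ 0.0005 -0.0011  0.0002] spin 0.959
```

```bash
python3 -m inch '{"travel":[[0,0,0],[0,0,0],[0,0,0],[0,0,0],[0,0,0],[0,0,0],[0,0,0],[0,0,0],[0,0,0],[0,0,0]],"spin":[0.12,0.24,0.36,0.48,0.6,0.72,0.84,0.95,0.97,0.97]}';python3 to.py .5331 .2410 .104 11.85; python3 -c "
from plant import robot;print(robot.read_state()['wrist_torque'])"
```

```text
t: 4.55
tool_pos: [0.534, 0.2418, 0.1042]
orientation: [1.992, 2.429, 0.003]
force: [2.0, 4.3, 1.3]
opening: 0.0121
gripper_force: 8.0
t 4.55 pos [0.534  0.2418 0.1042] yawY 11.3 q6 0.14 F [2.  4.3 1.3] open 0.0121 g 8.0
travel [-0.0006 -0.0011  0.0002] spin -0.01
[ 0.74653205 -0.47876709  0.03278609]
```

```bash
python3 -m inch '{"travel":[[0,0,0],[0,0,0],[0,0,0]],"spin":[0.02,0.04,0.04]}';python3 -c "
from plant import robot;print(robot.read_state()['wrist_torque'])"
```

```text
t: 4.8
tool_pos: [0.5341, 0.2418, 0.1042]
orientation: [2.038, 2.39, 0.003]
force: [2.2, 4.1, 1.6]
opening: 0.012
gripper_force: 8.3
[ 0.75587136 -0.46923084  0.10144314]
```

```bash
python3 -m inch '{"travel":[[0,0,0],[0,0,0],[0,0,-0.03],[0,0,-0.07],[0,0,-0.1]],"spin":[0,0,0,0,0]}' 0.5;python3 to.py .5421 -.185 .2 -3.1
```

```text
t: 5.22
tool_pos: [0.5327, 0.2406, 0.2048]
orientation: [-2.039, -2.389, 0.003]
force: [1.3, -1.0, 1.0]
opening: 0.041
gripper_force: 0.0
t 5.22 pos [0.5327 0.2406 0.2048] yawY 9.02 q6 0.18 F [ 1.3 -1.   1. ] open 0.041 g 0.0
travel [-0.4218 -0.0574  0.0053] spin 0.212
```

```bash
python3 -m inch '{"travel":[[-0.422,-0.057,0],[-0.422,-0.057,0],[-0.422,-0.057,0],[-0.422,-0.057,0],[-0.422,-0.057,0],[-0.422,-0.057,0],[-0.422,-0.057,0],[-0.422,-0.057,0],[-0.422,-0.057,0],[-0.422,-0.057,0]],"spin":[0.212,0.212,0.212,0.212,0.212,0.212,0.212,0.212,0.212,0.212]}'
python3 - <<'E'
from h import *
p,d=optics.read_camera('top');np.savez('top2.npz',p=p,d=d)
r,W=base_fit('top',p,d,(.5537,.1432,.205));s=r.x;print(s.round(4),np.degrees(s[2]),r.fun)
B=np.zeros((384,512),bool);B[165:226,150:200]=1
m=B&(W[...,2]>.075);P=W[m];print('tog',len(P),P.mean(0),cv2.minAreaRect((P[:,:2]*1000).astype(np.float32)))
hs=cv2.cvtColor(p,cv2.COLOR_RGB2HSV).astype(int)
m=(W[...,2]>.035)&(W[...,2]<.055)&(hs[...,1]<50)&(hs[...,2]>150);m[:,:150]=0;m[:,232:]=0;m[:165]=0;m[226:]=0
P=(W[m][:,:2]*1000).astype(np.float32);R=cv2.minAreaRect(P);print('white',R,P.mean(0))
E
python3 to.py .5421 -.185 .059 -3.1
```

```text
t: 6.05
tool_pos: [0.5413, -0.1774, 0.2031]
orientation: [-2.28, -2.159, 0.002]
force: [0.5, 0.7, 0.7]
opening: 0.0467
gripper_force: 0.0
[0.5537 0.1428 0.2057] 11.783213588713863 580.8592610493223
tog 84 [0.5177307  0.19511414 0.3542836 ] ((500.9902648925781, 124.23870086669922), (284.9851989746094, 29.23025131225586), 74.22486114501953)
white ((554.099365234375, 143.04132080078125), (104.25416564941406, 135.87696838378906), 11.787337303161621) [553.6217  142.67964]
t 6.1 pos [ 0.5407 -0.1848  0.2031] yawY -3.37 q6 -0.36 F [-4.2 -2.9 -0.6] open 0.0464 g 0.0
travel [0.0005 0.0016 0.1441] spin -0.005
```

```bash
python3 -m inch '{"travel":[[0,0.001,0.03],[0,0.001,0.07],[0,0.001,0.105],[0,0.001,0.128],[0,0.001,0.14],[0,0.001,0.144],[0,0.001,0.144]],"spin":[-0.004,-0.004,-0.004,-0.004,-0.004,-0.004,-0.004]}'; python3 -m inch '{"travel":[[0,0,0],[0,0,0],[0,0,0],[0,0,0],[0,0,0]],"spin":[0,0,0,0,0]}' 1 35
python3 - <<'E'
from h import *
f=np.load('top2.npz');p,d=f['p'],f['d'];W=cloud('top',p,d)
B=np.zeros((384,512),bool);B[165:226,150:200]=1
m=B&(W[...,2]>.085)&(W[...,2]<.11);P=W[m];print('tog',len(P),P.mean(0),cv2.minAreaRect((P[:,:2]*1000).astype(np.float32)))
E
python3 to.py .5421 -.185 .059 -3.1
```

```text
t: 6.68
tool_pos: [0.5429, -0.1751, 0.059]
orientation: [-2.277, -2.163, 0.001]
force: [0.4, -0.7, 0.4]
opening: 0.0465
gripper_force: 0.0
t: 7.1
tool_pos: [0.5438, -0.1756, 0.0606]
orientation: [2.278, 2.162, 0.0]
force: [-4.7, 0.5, 8.8]
opening: 0.0173
gripper_force: 12.3
tog 67 [0.53278574 0.23984799 0.09716372] ((533.1724243164062, 240.40768432617188), (12.096797943115234, 45.94453811645508), 11.66755485534668)
t 7.1 pos [ 0.5438 -0.1756  0.0606] yawY -2.97 q6 -0.35 F [-4.7  0.5  8.8] open 0.0173 g 12.3
travel [-0.0095 -0.0012  0.0016] spin 0.002
```

The grip is about 9 mm off along the handle, so I reopen, centre it and pinch again.

```bash
python3 -m inch '{"travel":[[0,0,0],[0,0,0],[-0.005,0,-0.001],[-0.0095,0,-0.002],[-0.0095,0,-0.002],[-0.0095,0,-0.002]],"spin":[0,0,0,0,0,0]}' 0.6; python3 -m inch '{"travel":[[0,0,0],[0,0,0],[0,0,0],[0,0,0],[0,0,0],[0,0,0]],"spin":[0,0,0,0,0,0]}' 1 35
python3 to.py .5421 -.185 .059 -3.1
```

```text
t: 7.6
tool_pos: [0.543, -0.1853, 0.0617]
orientation: [2.279, 2.162, 0.0]
force: [0.4, 0.3, 0.3]
opening: 0.0371
gripper_force: 0.0
t: 8.1
tool_pos: [0.543, -0.1847, 0.0616]
orientation: [2.278, 2.163, 0.0]
force: [0.8, 0.1, -1.2]
opening: 0.018
gripper_force: 35.0
t 8.1 pos [ 0.543  -0.1847  0.0616] yawY -2.97 q6 -0.37 F [ 0.8  0.1 -1.2] open 0.018 g 35.0
travel [-0.0003 -0.0009  0.0026] spin 0.002
```

```bash
python3 -m inch '{"travel":[[0,0,-0.005],[0,0,-0.02],[0,0,-0.05],[0,0,-0.085],[0,0,-0.12],[0,0,-0.14],[0,0,-0.14],[0,0,-0.14]],"spin":[0,0,0,0,0,0,0,0]}'
python3 - <<'E'
from h import *
from plant import robot
p,d=optics.read_camera('top');np.savez('top3.npz',p=p,d=d);print(robot.read_state()['tool_pos'])
W=cloud('top',p,d);z=W[...,2];hs=cv2.cvtColor(p,cv2.COLOR_RGB2HSV).astype(int)
m=(z>.155)&(z<.195)&(abs(W[...,0]-.543)<.09)&(abs(W[...,1]+.157)<.15)&(hs[...,2]>110)&(hs[...,1]>50)
P=W[m];A=np.c_[P[:,:2],np.ones(len(P))];print(len(P),'plane',np.linalg.lstsq(A,P[:,2],rcond=None)[0],P[:,2].mean(),cv2.minAreaRect((P[:,:2]*1000).astype(np.float32)))
cv2.imwrite('pics/c3.png',cv2.resize(np.hstack([p[130:270,210:350],np.dstack([m*255]*3)[130:270,210:350].astype(np.uint8)]),None,fx=2.8,fy=2.8)[:,:,::-1])
E
python3 to.py .552 .151 .2 11.8
```

```text
t: 8.77
tool_pos: [0.5434, -0.185, 0.2022]
orientation: [2.277, 2.162, 0.001]
force: [-0.0, -0.2, -5.1]
opening: 0.018
gripper_force: 35.0
[ 0.54223067 -0.18454702  0.20003092]
979 plane [ 0.00720329 -0.0060143   0.17113347] 0.17573110589875077 ((544.4898681640625, -157.1142120361328), (198.8213653564453, 100.31338500976562), 87.01663208007812)
t 8.82 pos [ 0.5422 -0.1845  0.2   ] yawY -2.98 q6 -0.37 F [-0.5  0.6 -5.7] open 0.0179 g 35.0
travel [ 3.356e-01 -7.700e-03  3.000e-04] spin -0.258
```

View pics/c3.png

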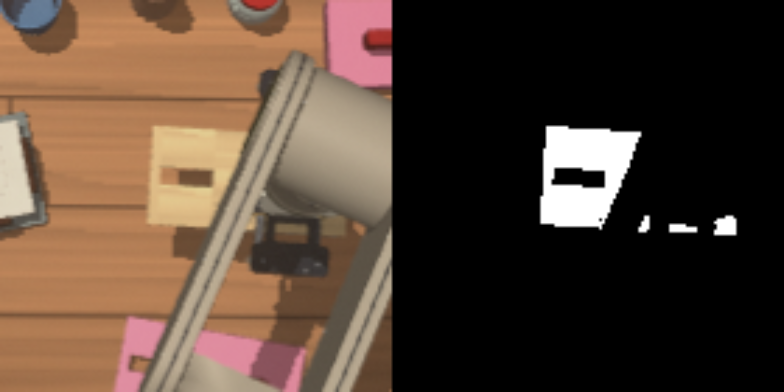

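```bash
python3 -m inch '{"travel":[[0.01,0,0],[0.03,0,0],[0.06,0,0],[0.095,-0.002,0],[0.13,-0.003,0],[0.165,-0.004,0],[0.2,-0.005,0],[0.235,-0.006,0],[0.265,-0.007,0],[0.29,-0.0075,0]],"spin":[-0.02,-0.04,-0.06,-0.09,-0.12,-0.15,-0.18,-0.21,-0.24,-0.258]}';python3 to.py .5522 .1508 .2 11.8
```

```text
t: 9.65
tool_pos: [0.5483, 0.1081, 0.1986]
orientation: [-1.974, -2.439, 0.005]
force: [0.3, -0.8, -4.2]
opening: 0.018
gripper_force: 35.0
t 9.65 pos [0.5483 0.1081 0.1986] yawY 12.04 q6 -0.11 F [ 0.3 -0.8 -4.2] open 0.018 g 35.0
travel [ 0.0409  0.0127 -0.0014] spin 0.004
```

```bash
python3 -m inch '{"travel":[[0.02,0.006,0],[0.035,0.011,0],[0.041,0.0127,0],[0.041,0.0127,0],[0.041,0.0127,0],[0.041,0.0127,0]],"spin":[0,0,0,0,0,0]}'
python3 - <<'E'
from h import *
from plant import robot
p,d=optics.read_camera('top');np.savez('top4.npz',p=p,d=d);print(robot.read_state()['tool_pos'])
W=cloud('top',p,d);z=W[...,2];hs=cv2.cvtColor(p,cv2.COLOR_RGB2HSV).astype(int)
m=(z>.155)&(z<.195)&(abs(W[...,0]-.545)<.1)&(abs(W[...,1]-.18)<.15)&(hs[...,2]>110)&(hs[...,1]>50)
P=W[m];A=np.c_[P[:,:2],np.ones(len(P))];print(len(P),'plane',np.linalg.lstsq(A,P[:,2],rcond=None)[0],P[:,2].mean(),cv2.minAreaRect((P[:,:2]*1000).astype(np.float32)))
cv2.imwrite('pics/c4.png',cv2.resize(np.hstack([p[140:240,130:250],np.dstack([m*255]*3)[140:240,130:250].astype(np.uint8)]),None,fx=3.3,fy=3.3)[:,:,::-1])
E
python3 to.py .5522 .1508 .2 11.8
```

```text
t: 10.15
tool_pos: [0.5541, 0.1469, 0.2007]
orientation: [-1.981, -2.437, 0.002]
force: [1.1, 0.1, -4.6]
opening: 0.0175
gripper_force: 35.0
[0.55433378 0.14681322 0.20105018]
745 plane [0.00268143 0.00209874 0.17229914] 0.17404151986657096 ((549.4465942382812, 163.76913452148438), (100.35745239257812, 184.1192169189453), 11.775016784667969)
t 10.2 pos [0.5543 0.1468 0.2011] yawY 11.75 q6 -0.04 F [ 0.8 -0.2 -5.1] open 0.0177 g 35.0
travel [ 0.0043 -0.0013  0.0011] spin -0.001
```

View pics/c4.png

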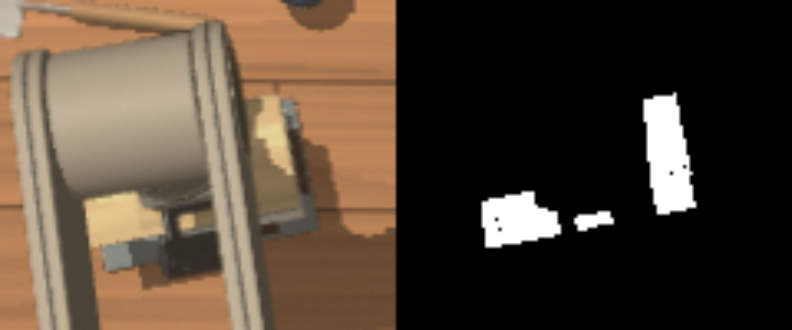

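```bash
python3 -m inch '{"travel":[[0.002,-0.001,0.01],[0.004,-0.001,0.03],[0.004,-0.001,0.05],[0.004,-0.001,0.059],[0.004,-0.001,0.06],[0.004,-0.001,0.06],[0.004,-0.001,0.06]],"spin":[0,0,0,0,0,0,0]}'; python3 to.py .5522 .1508 .124 11.8
```

```text
t: 10.78
tool_pos: [0.5534, 0.1515, 0.1426]
orientation: [1.981, 2.437, 0.002]
force: [-0.7, -0.6, -4.2]
opening: 0.0179
gripper_force: 35.0
t 10.78 pos [0.5534 0.1515 0.1426] yawY 11.78 q6 -0.03 F [-0.7 -0.6 -4.2] open 0.0179 g 35.0
travel [-0.0004 -0.0014  0.0186] spin -0.0
```

```bash
python3 -m inch '{"travel":[[0,-0.001,0.004],[0,-0.001,0.008],[0,-0.001,0.012],[0,-0.001,0.015],[0,-0.001,0.018],[0,-0.001,0.018],[0,-0.001,0.018]],"spin":[0,0,0,0,0,0,0]}'; python3 to.py .5522 .1508 .1066 11.8
```

```text
t: 11.37
tool_pos: [0.5516, 0.1514, 0.1233]
orientation: [-1.981, -2.438, 0.001]
force: [0.6, 0.3, -4.8]
opening: 0.0179
gripper_force: 35.0
t 11.37 pos [0.5516 0.1514 0.1233] yawY 11.81 q6 -0.03 F [ 0.6  0.3 -4.8] open 0.0179 g 35.0
travel [-0.0007  0.0005  0.0167] spin 0.0
```

```bash
python3 -m inch '{"travel":[[0,0,0.002],[0,0,0.004],[0,0,0.006],[0,0,0.008],[0,0,0.009],[0,0,0.009]],"spin":[0,0,0,0,0,0]}'; python3 -m inch '{"travel":[[0,0,0.001],[0,0,0.003],[0,0,0.004],[0,0,0.005],[0,0,0.005]],"spin":[0,0,0,0,0]}'; python3 to.py .5522 .1508 .1066 11.8
```

```text
t: 11.87
tool_pos: [0.5515, 0.1513, 0.1142]
orientation: [-1.981, -2.438, 0.001]
force: [0.2, 0.5, -4.9]
opening: 0.0179
gripper_force: 35.0
t: 12.28
tool_pos: [0.5516, 0.1514, 0.1093]
orientation: [-1.981, -2.438, 0.001]
force: [-1.3, 1.1, -4.7]
opening: 0.0176
gripper_force: 35.0
t 12.28 pos [0.5516 0.1514 0.1093] yawY 11.8 q6 -0.03 F [-1.3  1.1 -4.7] open 0.0176 g 35.0
travel [-0.0007  0.0004  0.0027] spin 0.0
```

It slides in freely; now the last millimetres.

```bash
python3 -m inch '{"travel":[[0,0,0.001],[0,0,0.002],[0,0,0.0025],[0,0,0.0025],[0,0,0.0025]],"spin":[0,0,0,0,0]}'; python3 -m inch '{"travel":[[0,0,0.0005],[0,0,0.001],[0,0,0.001],[0,0,0.001]],"spin":[0,0,0,0]}'
```

```text
t: 12.7
tool_pos: [0.5518, 0.1514, 0.1071]
orientation: [-1.981, -2.438, 0.0]
force: [-0.3, 0.6, -4.9]
opening: 0.0177
gripper_force: 35.0
t: 13.03
tool_pos: [0.552, 0.1514, 0.1065]
orientation: [1.981, 2.438, 0.0]
force: [-1.7, -0.3, 0.3]
opening: 0.0176
gripper_force: 35.0
```

The base now carries the weight at z 0.1065, the expected home height. I release, rise and move over the toggle.

```bash
python3 -m inch '{"travel":[[0,0,0],[0,0,0],[0,0,0],[0,0,-0.02],[0,0,-0.05],[0,0,-0.08],[0,0,-0.08],[0,0,-0.08]],"spin":[0,0,0,0,0,0,0,0]}' 0.55 10; python3 to.py .5336 .2412 .14 10.8
```

```text
t: 13.7
tool_pos: [0.5538, 0.1518, 0.1892]
orientation: [1.979, 2.435, 0.007]
force: [-0.3, 0.1, 0.1]
opening: 0.0422
gripper_force: 0.0
t 13.7 pos [0.5538 0.1518 0.1892] yawY 11.8 q6 -0.03 F [-0.3  0.1  0.1] open 0.0422 g 0.0
travel [ 0.0917 -0.0018  0.0492] spin 0.018
```

```bash
python3 -m inch '{"travel":[[0.02,0,0],[0.05,0,0],[0.08,-0.001,0],[0.0915,-0.001,0.01],[0.0915,-0.001,0.03],[0.0915,-0.001,0.045],[0.0915,-0.001,0.045],[0.0915,-0.001,0.045]],"spin":[0,0,0,0,0,0,0,0]}'
python3 - <<'E'
from h import *
p,d=optics.read_camera('side');W=cloud('side',p,d)
cv2.imwrite('pics/s5.png',cv2.resize(p[110:220,180:290],None,fx=5,fy=5,interpolation=cv2.INTER_CUBIC)[:,:,::-1])
E
python3 to.py .5336 .2412 .1065 11.8
```

```text
t: 14.37
tool_pos: [0.5307, 0.24, 0.1388]
orientation: [-1.98, -2.437, 0.006]
force: [1.3, 0.1, 0.8]
opening: 0.0421
gripper_force: 0.0
t 14.42 pos [0.5318 0.2402 0.1404] yawY 11.79 q6 0.13 F [ 0.3 -0.   1. ] open 0.0419 g 0.0
travel [0.0006 0.0021 0.0339] spin -0.0
```

View pics/s5.png

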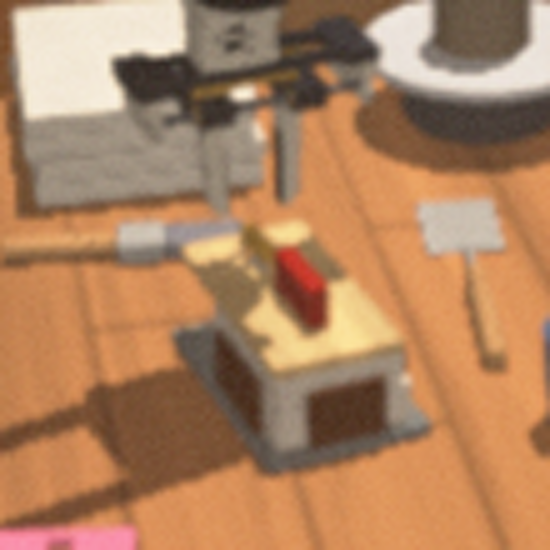

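The board is closed on the keys, and the brass bar stands up through the slot at crop (255,240). I descend and pinch it.

```bash
python3 -m inch '{"travel":[[0,0.0015,0.015],[0,0.0015,0.028],[0,0.0015,0.0335],[0,0.0015,0.0335],[0,0.0015,0.0335]],"spin":[0,0,0,0,0]}'; python3 -m inch '{"travel":[[0,0,0],[0,0,0],[0,0,0],[0,0,0]],"spin":[0,0,0,0]}' 1 10;python3 to.py .5336 .2412 .107 11.8
```

```text
t: 14.83
tool_pos: [0.5334, 0.2408, 0.1075]
orientation: [-1.981, -2.437, 0.001]
force: [0.2, 0.8, -0.0]
opening: 0.0416
gripper_force: 0.0
t: 15.17
tool_pos: [0.534, 0.2412, 0.1083]
orientation: [1.981, 2.438, 0.001]
force: [-0.8, 0.5, -0.9]
opening: 0.0198
gripper_force: 0.0
t 15.17 pos [0.534  0.2412 0.1083] yawY 11.8 q6 0.13 F [-0.8  0.5 -0.9] open 0.0198 g 0.0
travel [ 0.0001 -0.0004  0.0013] spin 0.0
```

```bash
python3 -m inch '{"travel":[[0,0,0.002],[0,0,0.002],[0,0,0.002],[0,0,0.002]],"spin":[0,0,0,0]}';python3 to.py .5336 .2412 .107 11.8
```

```text
t: 15.5
tool_pos: [0.5342, 0.2413, 0.1061]
orientation: [1.981, 2.437, 0.002]
force: [3.8, 0.1, 1.0]
opening: 0.0115
gripper_force: 10.0
t 15.5 pos [0.5342 0.2413 0.1061] yawY 11.8 q6 0.13 F [3.8 0.1 1. ] open 0.0115 g 10.0
travel [ 0.0001 -0.0006 -0.0009] spin 0.0
```

Gripped; now I turn it counter-clockwise 90°.

```bash
python3 -m inch '{"travel":[[0,0,0],[0,0,0],[0,0,0],[0,0,0],[0,0,0],[0,0,0],[0,0,0],[0,0,0]],"spin":[-0.12,-0.24,-0.36,-0.48,-0.6,-0.72,-0.8,-0.8]}'; python3 -m inch '{"travel":[[0,0,0],[0,0,0],[0,0,0],[0,0,0],[0,0,0],[0,0,0],[0,0,0],[0,0,0],[0,0,0]],"spin":[-0.12,-0.24,-0.36,-0.48,-0.6,-0.72,-0.76,-0.78,-0.78]}';python3 to.py .5336 .2412 .107 101.8;python3 -c "
from plant import robot;print(robot.read_state()['wrist_torque'])"
```

```text
t: 16.17
tool_pos: [0.5345, 0.2415, 0.1061]
orientation: [0.867, 3.018, 0.002]
force: [4.2, 2.7, -0.7]
opening: 0.0115
gripper_force: 10.0
t: 16.92
tool_pos: [0.5346, 0.2419, 0.1061]
orientation: [-0.339, 3.121, 0.002]
force: [4.7, 4.5, -2.3]
opening: 0.0118
gripper_force: 10.0
t 16.92 pos [0.5346 0.2419 0.1061] yawY 102.42 q6 -1.45 F [ 4.7  4.5 -2.3] open 0.0118 g 10.0
travel [ 0.0011 -0.0005 -0.0009] spin 0.011
[ 0.81672855 -0.94842678 -0.0985244 ]
```

Torque at the stop is 0.10 N m and the yaw is 102.4°. I release and rise, move aside, then check.

```bash
python3 -m inch '{"travel":[[0,0,0],[0,0,0],[0,0,0],[0,0,-0.03],[0,0,-0.07],[0,0,-0.11],[0,0,-0.12]],"spin":[0,0,0,0,0,0,0]}' 0.5; python3 -m inch '{"travel":[[0.04,0,0],[0.08,0,0],[0.12,0,0],[0.16,0,0],[0.2,0,0],[0.2,0,0],[0.2,0,0]],"spin":[0,0,0,0,0,0,0]}'
python3 - <<'E'
from h import *
p,d=optics.read_camera('top');W=cloud('top',p,d);z=W[...,2]
near=np.hypot(W[...,0]-.533,W[...,1]-.241)<.05
P=W[near&(z>.088)&(z<.11)];print('tog',len(P),P.mean(0),cv2.minAreaRect((P[:,:2]*1000).astype(np.float32)))
hs=cv2.cvtColor(p,cv2.COLOR_RGB2HSV).astype(int)
m=(z>.07)&(z<.088)&(np.hypot(W[...,0]-.546,W[...,1]-.178)<.15)
P=W[m];A=np.c_[P[:,:2],np.ones(len(P))];print('board',len(P),np.linalg.lstsq(A,P[:,2],rcond=None)[0],P[:,2].mean(),cv2.minAreaRect((P[:,:2]*1000).astype(np.float32)))
cv2.imwrite('pics/f.png',cv2.resize(p[140:240,130:250],None,fx=5,fy=5,interpolation=cv2.INTER_CUBIC)[:,:,::-1])
E
```

```text
t: 17.5
tool_pos: [0.536, 0.2419, 0.2331]
orientation: [-0.336, 3.115, 0.003]
force: [0.8, 0.7, 1.4]
opening: 0.046
gripper_force: 0.0
t: 18.08
tool_pos: [0.3369, 0.1981, 0.2258]
orientation: [-0.338, 3.121, 0.001]
force: [-0.2, 0.1, 0.1]
opening: 0.0465
gripper_force: 0.0
tog 65 [0.53352443 0.24081138 0.09656956] ((532.3153076171875, 245.32913208007812), (31.471473693847656, 70.11550903320312), 82.42871856689453)
board 1902 [ 0.00166828 -0.00071508  0.07905626] 0.07984068156519415 ((545.2681884765625, 178.0479736328125), (100.91366577148438, 204.08148193359375), 11.681624412536621)
```

View pics/f.png

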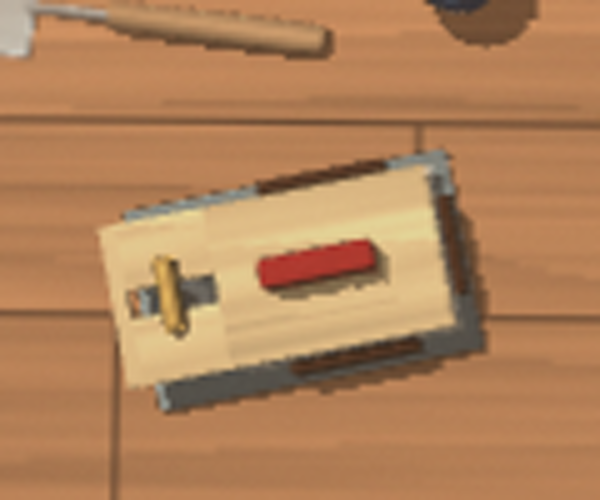

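The brass bar lies across the slot, from (163,258) to (178,333), about 11° from vertical like the base's x axis. The board is level with its top at z 0.080, so the mould is home. I hand in.

```bash
python3 -c "
from plant import close_job;print(close_job())"
```

```text
the job is handed in; nothing more can be done
None
```

The mould is closed: the upper half is home on the lower half, the toggle is turned across the slot to its stop, and I handed the job in after about 18 s on the robot's clock; the hand-in returned no verdict.

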